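# Stock the service caddy and lift it level

### The arm

A 6-joint arm with a two-finger parallel gripper is mounted at the origin on the work surface. World frame = base frame: x ahead of the robot, y to its left, z up, the work surface at z = 0. Lengths are in m, angles in rad, forces in N, time in s.
With the tool pointing down it reaches from about 0.4 to 0.925 m from the base axis. Payload 12.5 kg.
Tool frame: the origin (TCP) lies between the finger pads, 19 mm behind the fingertips; this is the grasp point; z points along the fingers, y is the line along which they close (so a half turn about z gives the same grasp; the last joint's range is limited). The gripper opens to 95 mm and grips with 3 to 60 N. Pads are 20 mm wide; open, the fingers measure 119 mm over their backs; the gripper's body (75 mm by 180 mm) begins 59 mm behind the grasp point.
Start: joints at [1.134, 0.491, 1.559, -0, 1.092, -0.106], TCP at [0.203, 0.591, 0.233] pointing down, gripper open.
Joint ranges: [-3.1, 3.1], [-0.84, 2.19], [0.05, 2.79], [-1.13, 4.28], [0.06, 2.93], [-2.69, 2.69]. Speed limits (rad/s): [2.22, 2.22, 2.79, 3.14, 3.14, 3.14].

### API

Orientations are given as a 3x3 rotation matrix whose columns are the frame's x, y, z axes.
In Python, from bench import sensors, snapshot, get_calibration, order gives the robot as it stands.
- The arm moves only by the tool jog_arm, never from a script. Its argument "deltas" is a list that holds one entry, the list of rows, each a list of 6 numbers: the shift along the tool's x, y, z scaled (see below), then the turn, a rotation vector about the tool's x, y, z scaled (see below). A call has 1 to 20 rows; each row shifts and turns the commanded pose from where the row before left it, along the tool's axes as they then stand; what a row does not reach is not made up. The controller multiplies each number of a shift by 0.75 m and each number of a turn by 90 degrees. A row lasts 1/10 s, in which the tool goes at most 50 mm and 8.59 degrees, less where a joint would pass 70% of its speed; a pose out of reach is approached as far as the arm can. A call with a number of a shift or a turn outside -1 to 1 is refused whole. A call with a gripper value outside its range is refused whole. "hand" is the closure, from 0 (fully open) to 1 (shut), set as the call begins (left out, the last holds). The fingers move at their own pace and stop on an object; "grip_force" is the grip in N (left out, the last holds). Time passes only in rows, so rows that do not move let the fingers close. It gives the time, the measured TCP pose, the force, the opening and the grip force at its end, in the units of the state.
- sensors.get_obs(): the state, without advancing time (a new reading comes with each control period).
- snapshot(name): name is "side" or "top"; returns the picture (480x640x3 uint8, red, green, blue); there is no depth.
- get_calibration(name): a dict with "mtx" (3x3 intrinsics, pixels), "k1" (the pictures are not rectified: a ray, as slopes to the right and down, at radius r is drawn at 1 + k1 r^2 times it, then the intrinsics apply), "R" (3x3) and "t" (3): a world point X has camera coordinates R X + t. Camera axes: x right, y down, z forward; pixel columns grow to the right and rows downward; lengths in m; the calibration is good to about 2 mm. A picture is of the moment at which its call begins. get_calibration takes no time and is no camera call.
- order.finish_job(): hands the job in; it is judged then, once.
The state is a dict: "time_s": time; "joint_pos": joint angles; "joint_vel": joint speeds; "joint_efforts": joint torques, N m; "eef_pos": TCP position; "tcp_rot": TCP orientation; "wrist_force": force on the tool from outside, world axes, zero at the start; "ft_torque": the same for the moment, N m; "finger_gap": finger opening in m; "grip_force": force on a finger pad.
Only numpy, scipy, OpenCV 4.12 (cv2) and the standard library are available. Lean on these libraries where they do the work, as an engineer would, in place of code of your own. Each camera call takes 0.05 s, during which the arm holds its last target. There are 200 camera calls.

### The job

Finish stocking the grey service caddy: stand the round cleaner bottle and the flat-sided solvent tin upright in its two empty bays, lowering each to the bottom of its bay rather than dropping it. Then pick the loaded caddy up by its handle, keeping it level, and finish while still holding it steady in the air a good 10 cm clear of the bench, with all four things still seated in it. Keep the bottle and tin upright throughout and leave the multimeter, the screwdriver and the tip cleaner where they lie.

Things in the scene. Friction and masses are not known exactly. Their poses are not given: they have to be found in the camera images.
- caddy: Loose grey plastic carry caddy, 140 (its x) x 152 (its y) mm, 0.3 kg (about 0.75 loaded). Origin: centre of its underside, z up. Outer walls 4 mm thick, 50 mm high; floor 4 mm. A 16 mm thick spine, 50 mm high, runs along x through the centre; a 4 mm divider, 44 mm high, runs along y. They make four bays, 64 x 64 mm inside, centred at x +-34, y +-40 mm. A fixed upright handle stands over the spine.
- handle (a point): Centre of the rubber grip of the caddy's handle, 127 mm above the caddy's underside; axes as the caddy's. The grip is 80 mm long (x), 16 mm thick (y), 20 mm high; pinch it across y from above, near its middle. It is part of a fixed crossbar along x, 124 mm long, 14 mm thick, on two 14 mm square posts at x +-55 mm; the handle's top is 137 mm above the underside.
- bay_a (a point): Centre of the floor (upper side) of one empty bay, at caddy (+34, -40), 4 mm above the caddy's underside; axes as the caddy's. Bottle and tin each fit either empty bay, with 5 mm to spare on each side of their 54 mm.
- bay_b (a point): Centre of the floor (upper side) of the other empty bay, at caddy (-34, +40), 4 mm above the caddy's underside; axes as the caddy's. The remaining bays, at (+34, +40) and (-34, -40), hold the jar and the reel (either in either).
- bottle: Loose white round plastic bottle with a paper label and a narrower black screw cap, about 0.12 kg, standing on the bench. Body 54 mm diameter to 72 mm high, shoulder sloping in to 85 mm, cap 28 mm diameter from 88 to 114 mm (its top). Origin: centre of its underside; z up.
- tin: Loose flat-sided bare-metal tin with a paper label and a round black screw cap, about 0.12 kg, standing on the bench. Body 54 (its x) x 40 (its y) x 84 mm high, flat top, cap 28 mm diameter centred on it from 86 to 112 mm (its top). Origin: centre of its underside; z up. It goes into a bay only squarely, its sides along the bay's (either way round).
- jar: Low white paste jar with a grey lid, 55 mm diameter, 60 mm high, about 0.10 kg, already standing in a bay of the caddy. Origin: centre of its underside; z up.
- reel: Small black-flanged reel of solder wire standing on its flange, 54 mm diameter, 50 mm high, about 0.11 kg, already in the bay diagonally across from the jar. Origin: centre of its underside; z up.
- multimeter: Bystander: grey handheld multimeter lying on its back, 82 x 170 x 40 mm. Origin: centre of its underside, its y along its length.
- screwdriver: Bystander: screwdriver lying on the bench, about 200 mm long and 30 mm high at most, along its x.
- tip_cleaner: Bystander: dark steel cup of brass wool for cleaning soldering tips, 68 mm diameter, about 52 mm high. Origin: centre of its underside.
Things that resemble listed ones, but are neither listed nor needed, are in the scene too. What is shaped like the bottle but orange or purple is not meant.

How it is judged:
By the outcome, as a careful person would: the job done as asked, in the order asked, and still so for the second after the job is handed in, while the arm keeps its last pose, push and grip.
It also fails if it takes over 61 s, if anything falls off the work surface, if the arm or the gripper's body presses on something with over 40 N, if the wrist force passes 120 N, or if a joint passes its speed limit or range.

## Working session

There is one attempt and no reset: what is moved stays moved. The work goes in short steps, Python scripts to look and compute and a tool call to move; the robot and the scene stay as the last step left them, time stands still between calls to the robot, and variables do not carry over. Pictures are saved under pics/ and viewed, at most 10 in all, crops included, and the job is handed in when it is done.

Besides the shell and the picture viewer there is one more tool, called after "Request:" as name(argument=value, ...), one argument or row to a line, values as JSON. jog_arm: Moves the arm, as the interface text tells. Shifts and turns lie within -1 to 1; 1 stands for 0.75 m of shift or 90 degrees of turn. Its arguments: {"type":"object","properties":{"deltas":{"type":"array","items":{"type":"array","items":{"type":"array","items":{"type":"number"}}}},"hand":{"type":"number"},"grip_force":{"type":"number"}},"required":["deltas"]}

```bash
mkdir -p pics && cat > h.py <<'E'
import numpy as np, cv2
from bench import sensors, snapshot, get_calibration, order
def ray(cam,u,v):
    c=get_calibration(cam);K=np.array(c["mtx"]);R=np.array(c["R"]);t=np.array(c["t"])
    p=cv2.undistortPoints(np.array([[[u,v]]],float),K,np.array([c["k1"],0,0,0.]))[0,0] 
    # cv2 model: x_d = x(1+k1 r^2), same
    return -R.T@t, R.T@np.array([p[0],p[1],1.])
def onz(cam,u,v,z):
    o,d=ray(cam,u,v); return o+d*(z-o[2])/d[2]
def proj(cam,X):
    c=get_calibration(cam);R=np.array(c["R"]);
    return cv2.projectPoints(np.array(X,float).reshape(-1,3),cv2.Rodrigues(R)[0],np.array(c["t"],float),np.array(c["mtx"]),np.array([c["k1"],0,0,0.]))[0][:,0]
def snap(cam,name):
    im=snapshot(cam); cv2.imwrite(f"pics/{name}.png",im[:,:,::-1]); return im
E
python3 - <<'E'
from h import *
for c in("top","side"):
    snap(c,c+"0"); k=get_calibration(c); print(c,k["mtx"],k["k1"],-np.array(k["R"]).T@k["t"],np.array(k["R"])[2])
o=sensors.get_obs();print(o["eef_pos"],o["tcp_rot"],o["finger_gap"],o["wrist_force"],o["time_s"])
E
```

```text
top [[521.27877307   0.         317.44018959]
 [  0.         521.27877307 235.20471654]
 [  0.           0.           1.        ]] -0.0925169175677041 [ 0.34937581 -0.08999342  1.21401277] [ 0.16942795  0.01887456 -0.98536182]
side [[594.8130537    0.         319.22580337]
 [  0.         594.8130537  243.68771329]
 [  0.           0.           1.        ]] 0.03896995963297778 [ 0.03811344 -0.94919579  0.88381422] [ 0.40360872  0.67103315 -0.62194414]
[0.20289338 0.59092551 0.23291921] [[-9.45787898e-01  3.24784651e-01 -4.26341862e-04]
 [ 3.24784916e-01  9.45787437e-01 -9.38975920e-04]
 [ 9.82638111e-05 -1.02654147e-03 -9.99999468e-01]] 0.09496109062170469 [0.36125594 0.39827941 0.49394173] 0.1
```

View pics/top0.png

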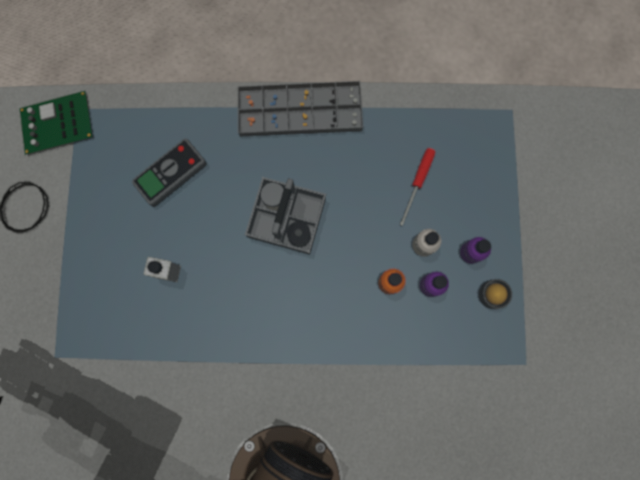

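View pics/side0.png

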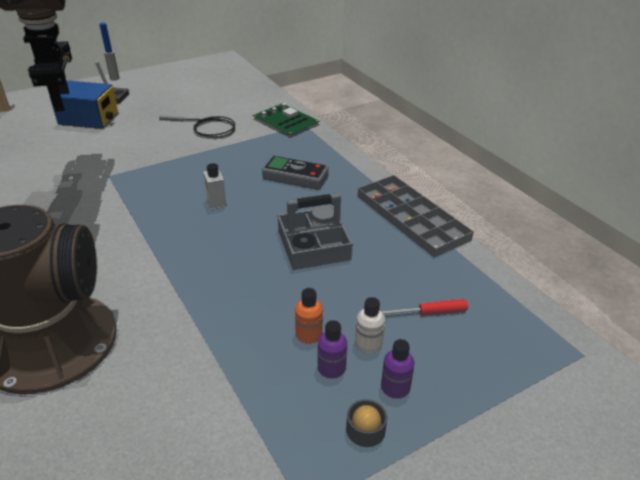

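Top view candidates:
- **White bottle:** (428,241), the one I want. The look-alikes are orange at (392,281) and purple at (435,284) and (476,250).
- **Tin:** (160,268), the only one.
- **Caddy:** (287,216), with the jar at (272,194) and the reel at (299,232). The compartment tray at (300,108) also looks similar but isn't it.

The side view agrees: bottle (370,325), tin (214,186), caddy (315,235).

```bash
python3 - <<'E'
from h import *
im=cv2.imread("pics/top0.png"); s=cv2.imread("pics/side0.png")
def crop(i,u,v,w,h,f): return cv2.resize(i[v:v+h,u:u+w],None,fx=f,fy=f,interpolation=cv2.INTER_CUBIC)
A=crop(im,240,170,100,90,4);B=crop(im,405,220,50,45,4);C=crop(im,137,247,50,45,4)
D=crop(s,265,180,100,90,4);
r1=np.hstack([A,np.vstack([B,C])])
E_=np.vstack([crop(s,345,290,50,45,4)[:180],crop(s,190,155,50,45,4)])
r2=np.hstack([D[:240],np.hstack([E_[:180],E_[180:]])[:240] if 0 else cv2.resize(E_,(200,360))[:240]])
cv2.imwrite("pics/c1.png",np.vstack([r1,r2]))
hsv=cv2.cvtColor(im,cv2.COLOR_BGR2HSV)
for n,p in dict(mat=(350,300),rim=(250,237),rim2=(324,195),bot=(422,245),tin=(160,272),tinside=(174,272)).items(): print(n,hsv[p[1],p[0]])
# caddy mask: not mat
def mask(u,v,w,h,smax):
    m=np.zeros(im.shape[:2],np.uint8); m[v:v+h,u:u+w]=((hsv[v:v+h,u:u+w,1]<smax)*255); return m
def biggest(m):
    c=max(cv2.findContours(m,0,2)[0],key=cv2.contourArea); return c
c=biggest(mask(240,170,100,90,55)); r=cv2.minAreaRect(c); print("caddy",r); print(np.round([onz("top",u,v,.05) for u,v in cv2.boxPoints(r)],4))
# dark caps
def cap(i,u,v,w,h,z,cam):
    g=cv2.cvtColor(i,cv2.COLOR_BGR2GRAY); m=np.zeros(g.shape,np.uint8); m[v:v+h,u:u+w]=(g[v:v+h,u:u+w]<45)*255
    c=biggest(m); M=cv2.moments(c); x,y=M["m10"]/M["m00"],M["m01"]/M["m00"]; print(cam,x,y,cv2.boundingRect(c),onz(cam,x,y,z))
cap(im,415,225,30,35,.105,"top");cap(im,140,255,26,25,.103,"top")
cap(s,360,295,22,25,.101,"side");cap(s,200,160,25,20,.099,"side")
E
```

```text
mat [101  46 112]
rim [99 30 60]
rim2 [102  14  92]
bot [ 18  19 132]
tin [ 60   2 111]
tinside [90  9 60]
caddy ((289.5, 214.5), (89.0, 99.0), 90.0)
[[ 0.7022  0.1145  0.05  ]
 [ 0.7033 -0.116   0.05  ]
 [ 0.4957 -0.1168  0.05  ]
 [ 0.4935  0.1067  0.05  ]]
top 431.3933747412008 238.02898550724638 (426, 233, 12, 11) [ 0.53590682 -0.31481269  0.105     ]
top 154.65877712031556 266.818540433925 (149, 262, 12, 11) [0.46779409 0.28425657 0.103     ]
side 371.3267543859649 306.95723684210526 (365, 299, 13, 17) [ 0.53388862 -0.31656927  0.101     ]
side 212.2888888888889 170.06444444444443 (208, 165, 9, 12) [0.46607837 0.2853145  0.099     ]
```

View pics/c1.png

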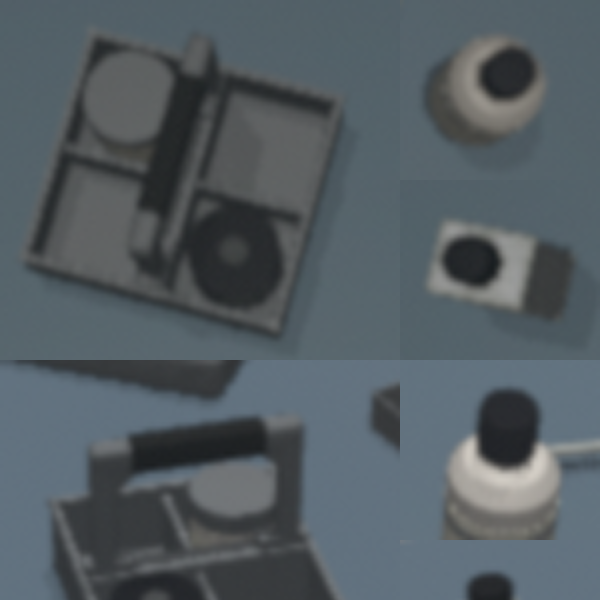

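The crops confirm the white bottle with its label, the rectangular tin, and empty bays at the lower-left (bay_b) and upper-right (bay_a). Caddy rim corners in the crop are at (90,30), (345,97), (280,333) and (23,265). The tin's top corners are at (42,40), (135,60), (122,128) and (28,110) within its own crop.

```bash
cat >> h.py <<'E'
def goto(x,y,z,ang=None):
    "print what remains in tool units; ang = closing axis direction, deg mod 180"
    o=sensors.get_obs();R=np.array(o["tcp_rot"]);p=np.array(o["eef_pos"])
    a=np.degrees(np.arctan2(R[1,1],R[0,1])); 
    d=R.T@(np.array([x,y,z])-p)/.75
    print("t",round(o["time_s"],2),"tcp",p.round(4),"yaw",round(a,2),"shift units",d.round(4))
    if ang is not None:
        e=(ang-a+90)%180-90; c,s=np.cos(np.radians(e)),np.sin(np.radians(e))
        Rn=np.array([[c,-s,0],[s,c,0],[0,0,1]])@R
        print("turn z units",round(-e/90,4),"shift if turned first",(Rn.T@(np.array([x,y,z])-p)/.75).round(4))
E
python3 - <<'E'
from h import *
f=lambda x,y,u,v,z:onz("top",u+(x+.5)/4-.5,v+(y+.5)/4-.5,z)
C=np.array([f(x,y,240,170,.05) for x,y in((90,30),(345,97),(280,333),(23,265))])
print(C.round(4)); c=C.mean(0)
print("ctr",c,"sides",[np.linalg.norm(C[i]-C[(i+1)%4]).round(4) for i in range(4)])
ax=(C[0]-C[3])+(C[1]-C[2]); ay=(C[0]-C[1])+(C[3]-C[2])
t1=np.degrees(np.arctan2(ax[1],ax[0]));t2=np.degrees(np.arctan2(ay[1],ay[0]))-90;print("yaw",t1,t2)
th=np.radians((t1+t2)/2);R=np.array([[np.cos(th),-np.sin(th)],[np.sin(th),np.cos(th)]])
print("bay_a",c[:2]+R@[.034,-.04],"bay_b",c[:2]+R@[-.034,.04])
# handle check: grip dark in both views
im=cv2.imread("pics/side0.png");g=cv2.cvtColor(im,cv2.COLOR_BGR2GRAY);m=np.zeros_like(g);m[190:212,295:335]=(g[190:212,295:335]<40)*255
k=max(cv2.findContours(m,0,2)[0],key=cv2.contourArea);r=cv2.minAreaRect(k);print("grip side",r,onz("side",*r[0],.127))
for dx in(-.04,.04): print(proj("side",[*(c[:2]+R@[dx,0]),.127]))
T=np.array([f(x,y,137,247,.084) for x,y in((42,40),(135,60),(122,128),(28,110))])
print("tin",T.mean(0),[np.linalg.norm(T[i]-T[(i+1)%4]).round(4) for i in range(4)])
l=(T[1]-T[0])+(T[2]-T[3]);w=(T[0]-T[3])+(T[1]-T[2]);print("tin long",np.degrees(np.arctan2(l[1],l[0])),"short",np.degrees(np.arctan2(w[1],w[0])))
print("orange",onz("top",394,279,.105))
goto(.467,.2847,.2,t1)
E
```

```text
[[ 0.6852  0.0622  0.05  ]
 [ 0.6461 -0.086   0.05  ]
 [ 0.509  -0.0505  0.05  ]
 [ 0.5466  0.0963  0.05  ]]
ctr [0.59670879 0.00547901 0.05      ] sides [np.float64(0.1533), np.float64(0.1416), np.float64(0.1516), np.float64(0.1427)]
yaw -14.161418188854272 -14.589729231853312
bay_a [ 0.61971314 -0.04170997] bay_b [0.57370444 0.05266799]
grip side ((313.91998291015625, 201.93997192382812), (5.232590675354004, 32.668338775634766), 81.8698959350586) [0.59550766 0.00291455 0.127     ]
[[296.56101179 203.91488489]]
[[330.82558702 198.57282233]]
tin [0.46787535 0.28518069 0.084     ] [np.float64(0.0544), np.float64(0.038), np.float64(0.0544), np.float64(0.0394)]
tin long -100.43321813337583 short -7.891462020158361
orange [ 0.44682433 -0.23278817  0.105     ]
t 0.1 tcp [0.2029 0.5909 0.2329] yaw 71.05 shift units [-0.4657 -0.2718  0.0441]
turn z units 0.9468 shift if turned first [-0.3097  0.4414  0.0434]
```

Request:
jog_arm(
  deltas=[
    [[-0.0466, -0.0272, 0.0044, 0, 0, 0], [-0.0466, -0.0272, 0.0044, 0, 0, 0], [-0.0466, -0.0272, 0.0044, 0, 0, 0], [-0.0466, -0.0272, 0.0044, 0, 0, 0], [-0.0466, -0.0272, 0.0044, 0, 0, 0], [-0.0466, -0.0272, 0.0044, 0, 0, 0], [-0.0466, -0.0272, 0.0044, 0, 0, 0], [-0.0466, -0.0272, 0.0044, 0, 0, 0], [-0.0466, -0.0272, 0.0044, 0, 0, 0], [-0.0466, -0.0272, 0.0044, 0, 0, 0], [0, 0, 0, 0, 0, 0.089], [0, 0, 0, 0, 0, 0.089], [0, 0, 0, 0, 0, 0.089], [0, 0, 0, 0, 0, 0.089], [0, 0, 0, 0, 0, 0.089], [0, 0, 0, 0, 0, 0.089], [0, 0, 0, 0, 0, 0.089], [0, 0, 0, 0, 0, 0.089], [0, 0, 0, 0, 0, 0.089], [0, 0, 0, 0, 0, 0.089]],
  ],
  hand=0.4,
  grip_force=20,
)

```text
time_s: 2.1
eef_pos: [0.4671, 0.2846, 0.2002]
tcp_rot: [[0.163, 0.987, -0.001], [0.987, -0.163, -0.0], [-0.0, -0.0, -1.0]]
wrist_force: [0.2, 0.0, -0.5]
finger_gap: 0.0569
grip_force: 0.0
```

```bash
python3 - <<'E'
from h import *
im=cv2.imread("pics/top0.png");h=cv2.cvtColor(im,cv2.COLOR_BGR2HSV)
big=cv2.resize(im[247:292,137:187],None,fx=8,fy=8,interpolation=cv2.INTER_CUBIC);H=cv2.cvtColor(big,cv2.COLOR_BGR2HSV)
m=((H[:,:,2]>88)&(H[:,:,1]<28)).astype(np.uint8)*255
k=max(cv2.findContours(m,0,2)[0],key=cv2.contourArea);b=cv2.boxPoints(cv2.minAreaRect(k))
T=np.array([onz("top",137+(x+.5)/8-.5,247+(y+.5)/8-.5,.084) for x,y in b]);print(b,T.mean(0))
for i in range(4):
    d=T[(i+1)%4]-T[i];print(np.linalg.norm(d).round(4),np.degrees(np.arctan2(d[1],d[0])))
goto(.467,.285,.108,-9.2)
E
```

```text
[[ 45.6929  224.44627]
 [ 83.73526  65.93645]
 [279.1967  112.84718]
 [241.15433 271.357  ]] [0.46812296 0.28564572 0.084     ]
0.045 -10.205942553478405
0.0575 -102.48941618900257
0.0447 169.40212051253783
0.0572 77.75462019309694
t 2.1 tcp [0.4671 0.2846 0.2002] yaw -9.38 shift units [ 0.0005 -0.0002  0.1229]
turn z units -0.002 shift if turned first [ 0.0005 -0.0002  0.1229]
```

Request:
jog_arm(
  deltas=[
    [[0.0005, 0, 0.02, 0, 0, 0.013], [0, 0, 0.02, 0, 0, 0], [0, 0, 0.02, 0, 0, 0], [0, 0, 0.02, 0, 0, 0], [0, 0, 0.02, 0, 0, 0], [0, 0, 0.015, 0, 0, 0], [0, 0, 0.008, 0, 0, 0], [0, 0, 0, 0, 0, 0]],
  ],
)

```text
time_s: 2.9
eef_pos: [0.4671, 0.285, 0.1076]
tcp_rot: [[0.177, 0.984, -0.001], [0.984, -0.177, -0.0], [-0.001, -0.001, -1.0]]
wrist_force: [0.2, 0.7, 0.3]
finger_gap: 0.0573
grip_force: 0.0
```

Request:
jog_arm(
  deltas=[
    [[0, 0, 0, 0, 0, 0], [0, 0, 0, 0, 0, 0], [0, 0, 0, 0, 0, 0], [0, 0, 0, 0, 0, 0], [0, 0, 0, 0, 0, 0], [0, 0, 0, 0, 0, 0], [0, 0, -0.01, 0, 0, 0], [0, 0, -0.02, 0, 0, 0], [0, 0, -0.03, 0, 0, 0], [0, 0, -0.03, 0, 0, 0], [0, 0, -0.03, 0, 0, 0], [0, 0, -0.02, 0, 0, 0], [0, 0, 0, 0, 0, 0]],
  ],
  hand=1,
  grip_force=25,
)

```text
time_s: 4.2
eef_pos: [0.4679, 0.2853, 0.2153]
tcp_rot: [[0.177, 0.984, 0.003], [0.984, -0.177, 0.002], [0.002, 0.003, -1.0]]
wrist_force: [0.0, 1.0, -1.8]
finger_gap: 0.0275
grip_force: 25.0
```

```bash
python3 - <<'E'
from h import *
s=snap("side","s1");t=snap("top","t1")
u,v=proj("side",sensors.get_obs()["eef_pos"]-np.array([0,0,.06]))[0].astype(int)
a=cv2.resize(s[v-60:v+60,u-60:u+60],(400,400),interpolation=2)
u,v=proj("top",sensors.get_obs()["eef_pos"])[0].astype(int)
b=cv2.resize(t[v-60:v+60,u-60:u+60],(400,400),interpolation=2)
cv2.imwrite("pics/c2.png",np.hstack([a,b])[:,:,::-1])
goto(.5734,.0518,.2135,-14.4)
E
```

```text
t 4.3 tcp [0.4671 0.2849 0.213 ] yaw -10.22 shift units [-0.2808  0.1947 -0.0007]
turn z units 0.0464 shift if turned first [-0.2658  0.2146 -0.0007]
```

View pics/c2.png

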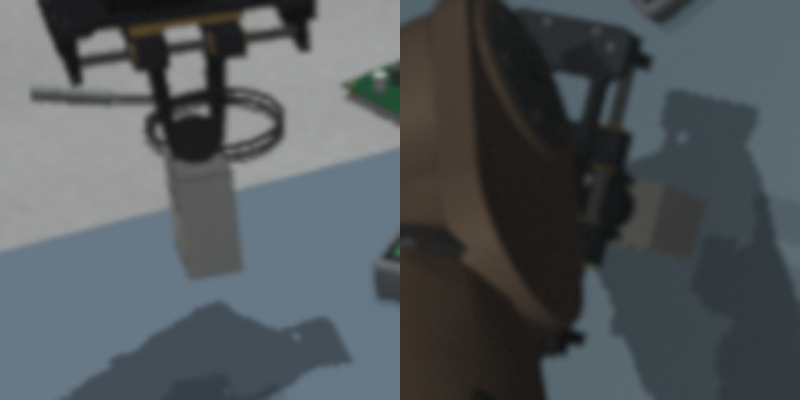

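Request:
jog_arm(
  deltas=[
    [[0, 0, 0, 0, 0, 0.046], [-0.0332, 0.0268, 0, 0, 0, 0], [-0.0332, 0.0268, 0, 0, 0, 0], [-0.0332, 0.0268, 0, 0, 0, 0], [-0.0332, 0.0268, 0, 0, 0, 0], [-0.0332, 0.0268, 0, 0, 0, 0], [-0.0332, 0.0268, 0, 0, 0, 0], [-0.0332, 0.0268, 0, 0, 0, 0], [-0.0332, 0.0268, 0, 0, 0, 0], [0, 0, 0.02, 0, 0, 0], [0, 0, 0.02, 0, 0, 0], [0, 0, 0.01, 0, 0, 0], [0, 0, 0, 0, 0, 0], [0, 0, 0, 0, 0, 0]],
  ],
)

```text
time_s: 5.7
eef_pos: [0.5737, 0.0524, 0.1756]
tcp_rot: [[0.248, 0.969, -0.0], [0.969, -0.248, 0.0], [-0.0, -0.0, -1.0]]
wrist_force: [0.4, 0.1, -0.5]
finger_gap: 0.0277
grip_force: 25.0
```

```bash
python3 - <<'E'
from h import *
s=snap("side","s2");t=snap("top","t2")
X=[.58,.03,.05]
u,v=proj("side",X)[0].astype(int)
a=cv2.resize(s[v-50:v+50,u-50:u+50],(400,400),interpolation=2)
u,v=proj("top",X)[0].astype(int)
b=cv2.resize(t[v-50:v+50,u-50:u+50],(400,400),interpolation=2)
cv2.imwrite("pics/c3.png",np.hstack([a,b])[:,:,::-1])
goto(.5734,.0518,.1125,-14.4)
E
```

```text
t 5.8 tcp [0.5739 0.0524 0.1762] yaw -14.34 shift units [-0.001  -0.0005  0.0849]
turn z units 0.0006 shift if turned first [-0.001  -0.0005  0.0849]
```

View pics/c3.png

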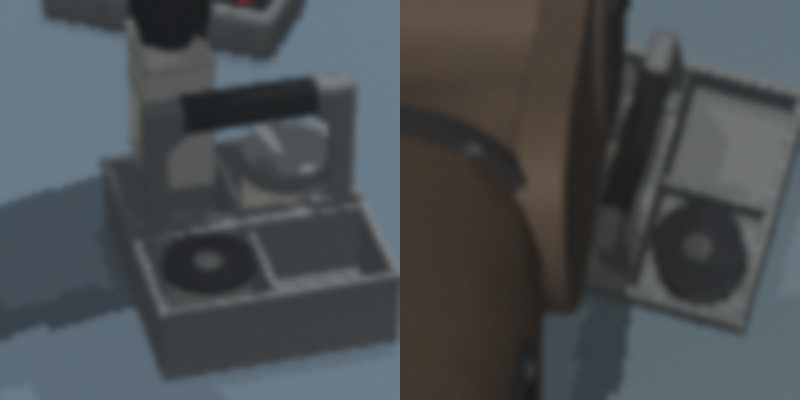

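The side view shows the tin upright above bay_b, behind the handle. Lowering it now.

Request:
jog_arm(
  deltas=[
    [[-0.001, -0.0005, 0.012, 0, 0, 0], [0, 0, 0.012, 0, 0, 0], [0, 0, 0.012, 0, 0, 0], [0, 0, 0.012, 0, 0, 0], [0, 0, 0.012, 0, 0, 0], [0, 0, 0.01, 0, 0, 0], [0, 0, 0.006, 0, 0, 0], [0, 0, 0, 0, 0, 0]],
  ],
)

```text
time_s: 6.6
eef_pos: [0.5729, 0.0515, 0.118]
tcp_rot: [[0.248, 0.969, -0.001], [0.969, -0.248, 0.0], [-0.0, -0.001, -1.0]]
wrist_force: [-0.4, -0.6, -1.8]
finger_gap: 0.0274
grip_force: 25.0
```

Request:
jog_arm(
  deltas=[
    [[0, 0, 0.002, 0, 0, 0], [0, 0, 0.002, 0, 0, 0], [0, 0, 0.002, 0, 0, 0], [0, 0, 0.001, 0, 0, 0], [0, 0, 0, 0, 0, 0]],
  ],
)

```text
time_s: 7.1
eef_pos: [0.5731, 0.0516, 0.1134]
tcp_rot: [[0.248, 0.969, -0.0], [0.969, -0.248, 0.0], [0.0, -0.0, -1.0]]
wrist_force: [-0.9, 0.2, -1.4]
finger_gap: 0.0275
grip_force: 25.0
```

Request:
jog_arm(
  deltas=[
    [[0, 0, 0.001, 0, 0, 0], [0, 0, 0.001, 0, 0, 0], [0, 0, 0, 0, 0, 0], [0, 0, 0, 0, 0, 0]],
  ],
)

```text
time_s: 7.5
eef_pos: [0.5733, 0.0518, 0.1126]
tcp_rot: [[0.248, 0.969, 0.001], [0.969, -0.248, 0.0], [0.0, 0.001, -1.0]]
wrist_force: [-1.9, 1.2, 5.9]
finger_gap: 0.0274
grip_force: 25.0
```

```bash
python3 - <<'E'
from h import *
goto(.5734,.0518,.1116,-14.4); print(sensors.get_obs()["wrist_force"])
E
```

```text
t 7.5 tcp [0.5733 0.0518 0.1126] yaw -14.36 shift units [0.0001 0.0001 0.0013]
turn z units 0.0004 shift if turned first [0.0001 0.0001 0.0013]
[-1.88514806  1.16866999  5.89617495]
```

Request:
jog_arm(
  deltas=[
    [[0, 0, 0, 0, 0, 0], [0, 0, 0, 0, 0, 0], [0, 0, 0, 0, 0, 0], [0, 0, -0.01, 0, 0, 0], [0, 0, -0.02, 0, 0, 0], [0, 0, -0.03, 0, 0, 0], [0, 0, -0.03, 0, 0, 0], [0, 0, -0.03, 0, 0, 0], [0, 0, 0, 0, 0, 0]],
  ],
  hand=0.5,
)

```text
time_s: 8.4
eef_pos: [0.5742, 0.0515, 0.2051]
tcp_rot: [[0.248, 0.969, 0.005], [0.969, -0.248, -0.0], [0.001, 0.005, -1.0]]
wrist_force: [-0.3, -0.2, 0.4]
finger_gap: 0.0472
grip_force: 0.0
```

```bash
python3 - <<'E'
from h import *
goto(.5348,-.3158,.2,-14.4); print(sensors.get_obs()["finger_gap"])
E
```

```text
t 8.4 tcp [0.5742 0.0515 0.2051] yaw -14.36 shift units [-0.4875  0.0705  0.0066]
turn z units 0.0005 shift if turned first [-0.4875  0.0709  0.0066]
0.04722208448357198
```

Request:
jog_arm(
  deltas=[
    [[-0.0406, 0.0059, 0, 0, 0, 0], [-0.0406, 0.0059, 0, 0, 0, 0], [-0.0406, 0.0059, 0, 0, 0, 0], [-0.0406, 0.0059, 0, 0, 0, 0], [-0.0406, 0.0059, 0, 0, 0, 0], [-0.0406, 0.0059, 0, 0, 0, 0], [-0.0406, 0.0059, 0, 0, 0, 0], [-0.0406, 0.0059, 0, 0, 0, 0], [-0.0406, 0.0059, 0, 0, 0, 0], [-0.0406, 0.0059, 0, 0, 0, 0], [-0.0406, 0.0059, 0, 0, 0, 0], [-0.0406, 0.0059, 0, 0, 0, 0], [0, 0, 0, 0, 0, 0], [0, 0, 0, 0, 0, 0]],
  ],
)

```text
time_s: 9.8
eef_pos: [0.5335, -0.3156, 0.2011]
tcp_rot: [[0.249, 0.968, -0.001], [0.968, -0.249, 0.001], [0.001, -0.001, -1.0]]
wrist_force: [-0.2, 0.6, -0.5]
finger_gap: 0.0477
grip_force: 0.0
```

```bash
python3 - <<'E'
from h import *
s=snap("side","s3")
def cr(X,n=50):
    u,v=proj("side",X)[0].astype(int); return cv2.resize(s[v-n:v+n,u-n:u+n],(400,400),interpolation=2)
cv2.imwrite("pics/c4.png",np.hstack([cr([.59,.02,.07]),cr([.535,-.316,.13],60)])[:,:,::-1])
goto(.5348,-.3158,.109,-14.4)
E
```

```text
t 9.85 tcp [ 0.5337 -0.315   0.2013] yaw -14.38 shift units [-0.0008  0.0018  0.1231]
turn z units 0.0003 shift if turned first [-0.0008  0.0018  0.1231]
```

View pics/c4.png

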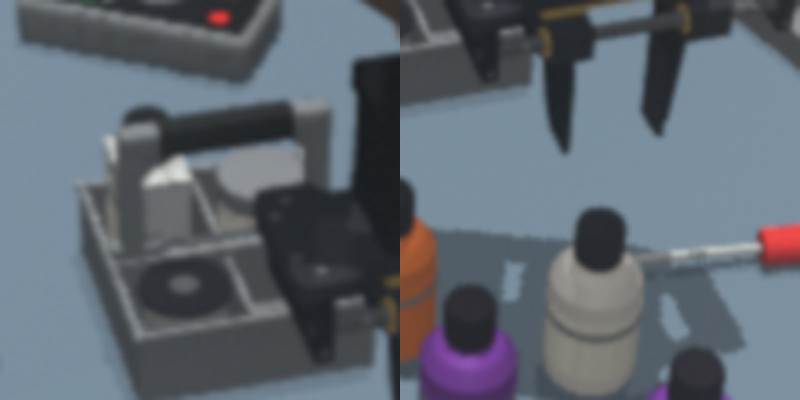

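The tin stands in its bay behind the handle, and the open fingers hang centred over the white bottle's cap.

Request:
jog_arm(
  deltas=[
    [[-0.001, 0.0018, 0.02, 0, 0, 0], [0, 0, 0.02, 0, 0, 0], [0, 0, 0.02, 0, 0, 0], [0, 0, 0.02, 0, 0, 0], [0, 0, 0.02, 0, 0, 0], [0, 0, 0.015, 0, 0, 0], [0, 0, 0.008, 0, 0, 0], [0, 0, 0, 0, 0, 0]],
  ],
)

```text
time_s: 10.65
eef_pos: [0.5349, -0.3161, 0.1087]
tcp_rot: [[0.248, 0.969, -0.001], [0.969, -0.248, 0.001], [0.001, -0.001, -1.0]]
wrist_force: [-0.3, 0.4, -0.6]
finger_gap: 0.0475
grip_force: 0.0
```

Request:
jog_arm(
  deltas=[
    [[0, 0, 0, 0, 0, 0], [0, 0, 0, 0, 0, 0], [0, 0, 0, 0, 0, 0], [0, 0, 0, 0, 0, 0], [0, 0, 0, 0, 0, 0], [0, 0, -0.01, 0, 0, 0], [0, 0, -0.02, 0, 0, 0], [0, 0, -0.03, 0, 0, 0], [0, 0, -0.03, 0, 0, 0], [0, 0, -0.03, 0, 0, 0], [0, 0, -0.02, 0, 0, 0], [0, 0, 0, 0, 0, 0], [0, 0, 0, 0, 0, 0]],
  ],
  hand=1,
  grip_force=25,
)

```text
time_s: 11.95
eef_pos: [0.5348, -0.3165, 0.2144]
tcp_rot: [[0.248, 0.969, -0.0], [0.969, -0.248, 0.0], [0.0, -0.0, -1.0]]
wrist_force: [0.6, 0.9, -1.7]
finger_gap: 0.0273
grip_force: 25.0
```

```bash
python3 - <<'E'
from h import *
goto(.6194,-.0426,.213,-14.4)
E
```

```text
t 11.95 tcp [ 0.5348 -0.3165  0.2144] yaw -14.36 shift units [0.3817 0.0187 0.0019]
turn z units 0.0004 shift if turned first [0.3818 0.0184 0.0019]
```

Request:
jog_arm(
  deltas=[
    [[0.0382, 0.0018, 0, 0, 0, 0], [0.0382, 0.0018, 0, 0, 0, 0], [0.0382, 0.0018, 0, 0, 0, 0], [0.0382, 0.0018, 0, 0, 0, 0], [0.0382, 0.0018, 0, 0, 0, 0], [0.0382, 0.0018, 0, 0, 0, 0], [0.0382, 0.0018, 0, 0, 0, 0], [0.0382, 0.0018, 0, 0, 0, 0], [0.0382, 0.0018, 0, 0, 0, 0], [0.0382, 0.0018, 0, 0, 0, 0], [0, 0, 0.02, 0, 0, 0], [0, 0, 0.02, 0, 0, 0], [0, 0, 0.01, 0, 0, 0], [0, 0, 0, 0, 0, 0], [0, 0, 0, 0, 0, 0]],
  ],
)

```text
time_s: 13.45
eef_pos: [0.6192, -0.0427, 0.1771]
tcp_rot: [[0.248, 0.969, -0.0], [0.969, -0.248, 0.0], [0.0, -0.0, -1.0]]
wrist_force: [0.1, -0.0, -1.4]
finger_gap: 0.0277
grip_force: 25.0
```

```bash
python3 - <<'E'
from h import *
s=snap("side","s4");t=snap("top","t4")
X=[.6,0,.07]
u,v=proj("side",X)[0].astype(int)
a=cv2.resize(s[v-50:v+50,u-50:u+50],(400,400),interpolation=2)
u,v=proj("top",X)[0].astype(int)
b=cv2.resize(t[v-50:v+50,u-50:u+50],(400,400),interpolation=2)
cv2.imwrite("pics/c5.png",np.hstack([a,b])[:,:,::-1])
goto(.6194,-.0426,.1127,-14.4)
E
```

```text
t 13.55 tcp [ 0.6194 -0.0427  0.1777] yaw -14.38 shift units [ 0.0001 -0.0001  0.0867]
turn z units 0.0002 shift if turned first [ 0.0001 -0.0001  0.0867]
```

View pics/c5.png

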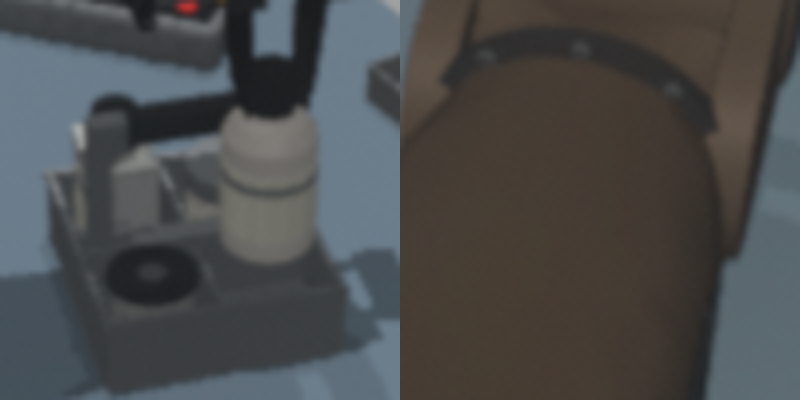

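The bottle hangs upright over bay_a, between the handle and the front wall. Lowering it, stopping part-way to check the force.

Request:
jog_arm(
  deltas=[
    [[0, 0, 0.01, 0, 0, 0], [0, 0, 0.01, 0, 0, 0], [0, 0, 0.01, 0, 0, 0], [0, 0, 0, 0, 0, 0]],
  ],
)

```text
time_s: 13.95
eef_pos: [0.6187, -0.0424, 0.1533]
tcp_rot: [[0.248, 0.969, -0.002], [0.969, -0.248, 0.0], [-0.0, -0.002, -1.0]]
wrist_force: [-0.9, 0.3, -1.5]
finger_gap: 0.0274
grip_force: 25.0
```

Request:
jog_arm(
  deltas=[
    [[0, 0, 0.01, 0, 0, 0], [0, 0, 0.01, 0, 0, 0], [0, 0, 0.01, 0, 0, 0], [0, 0, 0.01, 0, 0, 0], [0, 0, 0.008, 0, 0, 0], [0, 0, 0, 0, 0, 0]],
  ],
)

```text
time_s: 14.55
eef_pos: [0.6189, -0.0424, 0.1176]
tcp_rot: [[0.248, 0.969, -0.001], [0.969, -0.248, 0.0], [-0.0, -0.001, -1.0]]
wrist_force: [-0.1, 1.0, -1.4]
finger_gap: 0.0276
grip_force: 25.0
```

Request:
jog_arm(
  deltas=[
    [[0, 0, 0.002, 0, 0, 0], [0, 0, 0.002, 0, 0, 0], [0, 0, 0.002, 0, 0, 0], [0, 0, 0.001, 0, 0, 0], [0, 0, 0, 0, 0, 0], [0, 0, 0, 0, 0, 0]],
  ],
)

```text
time_s: 15.15
eef_pos: [0.6195, -0.0425, 0.1141]
tcp_rot: [[0.248, 0.969, 0.001], [0.969, -0.248, -0.0], [0.0, 0.001, -1.0]]
wrist_force: [-0.5, 0.3, 6.1]
finger_gap: 0.0273
grip_force: 25.0
```

Request:
jog_arm(
  deltas=[
    [[0, 0, 0, 0, 0, 0], [0, 0, 0, 0, 0, 0], [0, 0, 0, 0, 0, 0], [0, 0, -0.01, 0, 0, 0], [0, 0, -0.02, 0, 0, 0], [0, 0, -0.03, 0, 0, 0], [0, 0, -0.03, 0, 0, 0], [0, 0, -0.04, 0, 0, 0], [0, 0, -0.02, 0, 0, 0], [0, 0, 0, 0, 0, 0]],
  ],
  hand=0.5,
)

```text
time_s: 16.15
eef_pos: [0.6199, -0.0425, 0.2286]
tcp_rot: [[0.248, 0.969, 0.004], [0.969, -0.248, -0.001], [0.0, 0.004, -1.0]]
wrist_force: [-0.3, 0.7, -0.3]
finger_gap: 0.0475
grip_force: 0.0
```

```bash
python3 - <<'E'
from h import *
s=snap("side","s5")
o=sensors.get_obs();print(np.round(o["joint_pos"],2),o["finger_gap"])
# handle grip (dark) in side view
g=cv2.cvtColor(s,cv2.COLOR_RGB2GRAY)
u,v=proj("side",[.5964,.0046,.127])[0];print("handle proj",u,v)
cv2.imwrite("pics/c6.png",cv2.resize(s[140:290,240:390],(600,600),interpolation=2)[:,:,::-1])
m=np.zeros_like(g);m[190:212,303:330]=(g[190:212,303:330]<40)*255
k=max(cv2.findContours(m,0,2)[0],key=cv2.contourArea);print(cv2.minAreaRect(k))
goto(.5964,.0046,.2,75.6)
E
```

```text
[-0.17  0.49  1.58  0.    1.07  0.08] 0.047511641893906914
handle proj 313.88624686789785 201.45845869906626
((315.9599914550781, 200.71998596191406), (7.071067810058594, 27.15290069580078), 81.8698959350586)
t 16.2 tcp [ 0.6194 -0.0425  0.2268] yaw -14.36 shift units [ 0.0532 -0.0453  0.0357]
turn z units -0.9995 shift if turned first [0.0452 0.0531 0.0359]
```

View pics/c6.png

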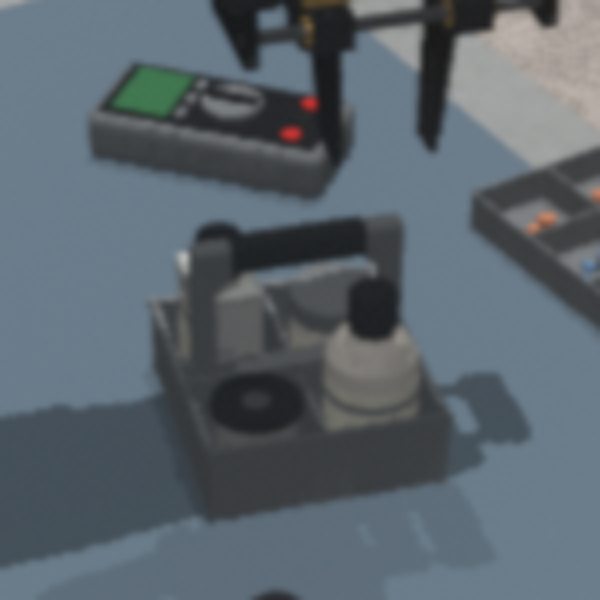

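Bottle and tin are both seated and the caddy hasn't moved. The handle grip runs from about (235,250) to (365,235) in the crop. Going over the handle and turning 90°.

Request:
jog_arm(
  deltas=[
    [[0.0266, -0.0226, 0, 0, 0, 0], [0.0266, -0.0227, 0, 0, 0, 0], [0, 0, 0, 0, 0, -0.0833], [0, 0, 0, 0, 0, -0.0833], [0, 0, 0, 0, 0, -0.0833], [0, 0, 0, 0, 0, -0.0833], [0, 0, 0, 0, 0, -0.0833], [0, 0, 0, 0, 0, -0.0833], [0, 0, 0, 0, 0, -0.0833], [0, 0, 0, 0, 0, -0.0833], [0, 0, 0, 0, 0, -0.0833], [0, 0, 0, 0, 0, -0.0833], [0, 0, 0, 0, 0, -0.0833], [0, 0, 0, 0, 0, -0.0833], [0, 0, 0, 0, 0, 0], [0, 0, 0, 0, 0, 0]],
  ],
)

```text
time_s: 17.8
eef_pos: [0.5959, 0.0046, 0.2251]
tcp_rot: [[-0.968, 0.252, -0.001], [0.252, 0.968, 0.0], [0.001, -0.0, -1.0]]
wrist_force: [-0.5, 0.3, 0.1]
finger_gap: 0.0478
grip_force: 0.0
```

```bash
python3 - <<'E'
from h import *
print(np.round(sensors.get_obs()["joint_pos"],2)); goto(.5964,.0046,.127,75.6)
E
```

```text
[-0.1   0.46  1.64  0.    1.04 -1.42]
t 17.8 tcp [0.5959 0.0046 0.2251] yaw 75.38 shift units [-8.000e-04  1.000e-04  1.308e-01]
turn z units -0.0025 shift if turned first [-8.000e-04  1.000e-04  1.308e-01]
```

Request:
jog_arm(
  deltas=[
    [[-0.0008, 0, 0.02, 0, 0, -0.0025], [0, 0, 0.02, 0, 0, 0], [0, 0, 0.02, 0, 0, 0], [0, 0, 0.02, 0, 0, 0], [0, 0, 0.02, 0, 0, 0], [0, 0, 0.02, 0, 0, 0], [0, 0, 0.01, 0, 0, 0], [0, 0, 0, 0, 0, 0]],
  ],
)

```text
time_s: 18.6
eef_pos: [0.5963, 0.0045, 0.1274]
tcp_rot: [[-0.969, 0.247, -0.002], [0.247, 0.969, 0.0], [0.002, -0.0, -1.0]]
wrist_force: [-0.5, 0.4, 0.6]
finger_gap: 0.0478
grip_force: 0.0
```

Request:
jog_arm(
  deltas=[
    [[0, 0, 0, 0, 0, 0], [0, 0, 0, 0, 0, 0], [0, 0, 0, 0, 0, 0], [0, 0, 0, 0, 0, 0], [0, 0, 0, 0, 0, 0], [0, 0, 0, 0, 0, 0], [0, 0, 0, 0, 0, 0], [0, 0, 0, 0, 0, 0]],
  ],
  hand=1,
  grip_force=15,
)

```text
time_s: 19.4
eef_pos: [0.5967, 0.0047, 0.1284]
tcp_rot: [[-0.97, 0.245, -0.0], [0.245, 0.97, 0.0], [0.0, 0.0, -1.0]]
wrist_force: [-1.9, 3.3, 0.4]
finger_gap: 0.0161
grip_force: 15.0
```

Request:
jog_arm(
  deltas=[
    [[0, 0, 0, 0, 0, 0], [0, 0, 0, 0, 0, 0], [0, 0, 0, 0, 0, 0], [0, 0, -0.003, 0, 0, 0], [0, 0, -0.004, 0, 0, 0], [0, 0, -0.005, 0, 0, 0], [0, 0, -0.006, 0, 0, 0], [0, 0, 0, 0, 0, 0], [0, 0, 0, 0, 0, 0]],
  ],
  grip_force=55,
)

```text
time_s: 20.3
eef_pos: [0.5968, 0.0044, 0.142]
tcp_rot: [[-0.97, 0.245, 0.0], [0.245, 0.97, 0.0], [-0.0, 0.0, -1.0]]
wrist_force: [0.9, -0.2, -6.4]
finger_gap: 0.0156
grip_force: 55.0
```

```bash
python3 - <<'E'
from h import *
s=snap("side","s6");o=sensors.get_obs();print(o["wrist_force"],o["ft_torque"],o["eef_pos"],o["finger_gap"])
cv2.imwrite("pics/c7.png",cv2.resize(s[130:280,240:390],(600,600),interpolation=2)[:,:,::-1])
E
```

```text
[ 0.48057993 -0.25136659 -6.90077504] [0.10765203 0.01043329 0.00631565] [0.59671794 0.00444826 0.14188926] 0.015449581847951206
```

View pics/c7.png

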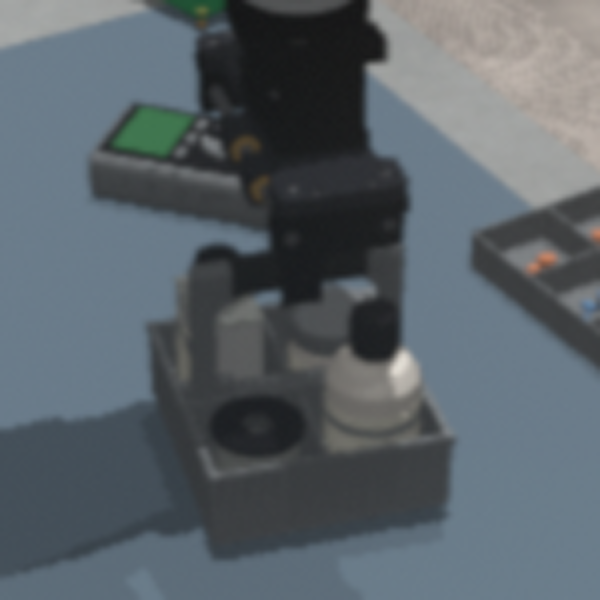

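The caddy is off the bench (about 7 N of load) and level, with all four items in place. Lifting about 13 cm more.

Request:
jog_arm(
  deltas=[
    [[0, 0, -0.005, 0, 0, 0], [0, 0, -0.01, 0, 0, 0], [0, 0, -0.014, 0, 0, 0], [0, 0, -0.016, 0, 0, 0], [0, 0, -0.016, 0, 0, 0], [0, 0, -0.016, 0, 0, 0], [0, 0, -0.016, 0, 0, 0], [0, 0, -0.016, 0, 0, 0], [0, 0, -0.016, 0, 0, 0], [0, 0, -0.016, 0, 0, 0], [0, 0, -0.014, 0, 0, 0], [0, 0, -0.01, 0, 0, 0], [0, 0, -0.005, 0, 0, 0], [0, 0, 0, 0, 0, 0], [0, 0, 0, 0, 0, 0], [0, 0, 0, 0, 0, 0], [0, 0, 0, 0, 0, 0], [0, 0, 0, 0, 0, 0], [0, 0, 0, 0, 0, 0], [0, 0, 0, 0, 0, 0]],
  ],
)

```text
time_s: 22.35
eef_pos: [0.5968, 0.0045, 0.2694]
tcp_rot: [[-0.97, 0.245, -0.0], [0.245, 0.97, 0.0], [0.0, 0.0, -1.0]]
wrist_force: [-0.1, -0.7, -7.5]
finger_gap: 0.0157
grip_force: 55.0
```

```bash
python3 - <<'E'
from h import *
s=snap("side","s7");o=sensors.get_obs();print(o["wrist_force"],o["ft_torque"],o["eef_pos"],o["finger_gap"])
cv2.imwrite("pics/c8.png",cv2.resize(s[50:260,210:420],(600,600),interpolation=2)[:,:,::-1])
E
```

```text
[-0.37553081 -0.2423223  -7.14705163] [-0.00720587 -0.02174147  0.00335882] [0.5967913  0.00445214 0.26941103] 0.016142375404536977
```

View pics/c8.png

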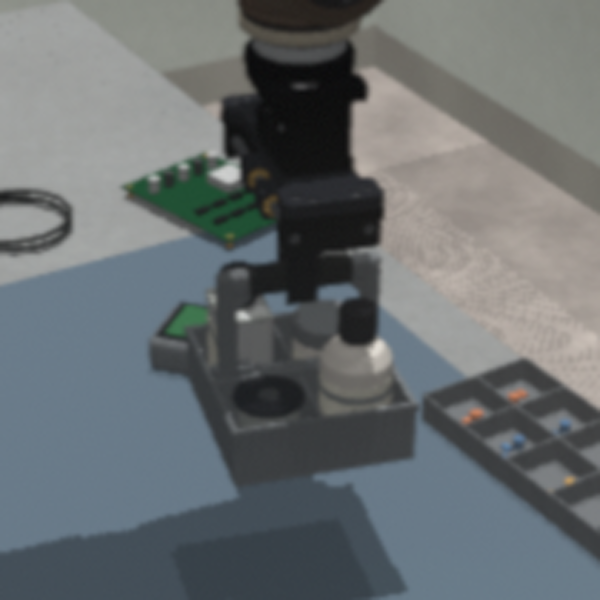

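The caddy is held level about 14 cm up, with the tin, jar, reel and bottle all seated. Handing in.

```bash
python3 -c "
from bench import order
print(order.finish_job())"
```

```text
the job is handed in; nothing more can be done
None
```

The bottle and tin are in their bays, and I handed the job in at about 22 s with the loaded caddy held level and steady about 14 cm above the bench, all four items seated.

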